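# Swap the dead air valve and fit the new ones

## Task

The exhibit's dead air valve, the one with the red coil, stands on the blue mounting plate: take it off and put it in the red scrap tray. Then fit the three new valves, blue first, then green, then yellow: set each down upright, without dropping it, in the middle of the plate of its own colour, lengthways and wholly on the coloured field. Leave the spare valve with the white coil and the glass jar where they are.

Things in the scene. Friction and masses are not known exactly. Their poses are not given: they have to be found in the camera images.
- valve_blue_mid (a point): New air valve with a blue coil on top, loose, standing upright on the bench. The grey valve body is 64 mm long (own x) by 36 mm wide (own y) by 26 mm high; a coil block 44 by 36 mm, flush with the body's flat long sides, brings it to 44 mm high; a 12 mm thick brass stub sticks out 8 mm from each end (80 mm over all), so both ends are alike. About 0.2 kg. The point is its centre, 22 mm above its underside; z up.
- valve_green_mid (a point): New air valve with a green coil on top, loose, standing upright on the bench. The grey valve body is 64 mm long (own x) by 36 mm wide (own y) by 26 mm high; a coil block 44 by 36 mm, flush with the body's flat long sides, brings it to 44 mm high; a 12 mm thick brass stub sticks out 8 mm from each end (80 mm over all), so both ends are alike. About 0.2 kg. The point is its centre, 22 mm above its underside; z up.
- valve_yellow_mid (a point): New air valve with a yellow coil on top, loose, standing upright on the bench. The grey valve body is 64 mm long (own x) by 36 mm wide (own y) by 26 mm high; a coil block 44 by 36 mm, flush with the body's flat long sides, brings it to 44 mm high; a 12 mm thick brass stub sticks out 8 mm from each end (80 mm over all), so both ends are alike. About 0.2 kg. The point is its centre, 22 mm above its underside; z up.
- valve_dead_mid (a point): The dead air valve, with a red coil; at the start it stands on the blue mounting plate. The grey valve body is 64 mm long (own x) by 36 mm wide (own y) by 26 mm high; a coil block 44 by 36 mm, flush with the body's flat long sides, brings it to 44 mm high; a 12 mm thick brass stub sticks out 8 mm from each end (80 mm over all), so both ends are alike. About 0.2 kg. The point is its centre, 22 mm above its underside; z up.
- valve_white_mid (a point): Spare air valve with a white coil, standing on the bench, not needed and to be left alone. Same size as the others; the point is its centre, 22 mm up.
- plate_blue_top (a point): Fixed aluminium mounting plate, 140 (own x) by 90 (own y) by 12 mm high, with a blue coloured field 108 (x) by 62 mm (y) in its middle, flush with its top. The point is the centre of the field, on the top face, 12 mm above the bench; a valve belongs here with its length along the plate's x, either end first.
- plate_green_top (a point): Fixed aluminium mounting plate, 140 (own x) by 90 (own y) by 12 mm high, with a green coloured field 108 (x) by 62 mm (y) in its middle, flush with its top. The point is the centre of the field, on the top face, 12 mm above the bench; a valve belongs here with its length along the plate's x, either end first.
- plate_yellow_top (a point): Fixed aluminium mounting plate, 140 (own x) by 90 (own y) by 12 mm high, with a yellow coloured field 108 (x) by 62 mm (y) in its middle, flush with its top. The point is the centre of the field, on the top face, 12 mm above the bench; a valve belongs here with its length along the plate's x, either end first.
- tray: Fixed red open scrap tray, 135 by 135 mm outside, 28 mm high, walls and floor 4 mm thick (127 by 127 mm inside). The origin is the centre of its underside, on the bench.
- jar: Small amber glass jar with a steel lid, 50 mm across, 70 mm high, loose, standing at one side of the work; to be left alone. Origin: centre of its underside.
Things that resemble listed ones, but are neither listed nor needed, are in the scene too. Leave any black or purple look-alike of the part that bears plate_blue_top alone.

How it is judged:
On the way, in this order (a step that is already met when the one before it is completed fails the run):
1. the dead red valve lies in the scrap tray (x of valve_dead_mid in the frame of tray between -0.053 and 0.053 m and y of valve_dead_mid in the frame of tray between -0.053 and 0.053 m and z of valve_dead_mid in the frame of tray below 0.05 m and linear speed of valve_dead below 0.02 m/s), for 0.2 s.
2. the blue valve stands on the blue plate (x of valve_blue_mid in the frame of plate_blue_top between -0.016 and 0.016 m and y of valve_blue_mid in the frame of plate_blue_top between -0.015 and 0.015 m and z of valve_blue_mid in the frame of plate_blue_top between 0.018 and 0.026 m and angle between the x axis of valve_blue_mid and the x axis of plate_blue_top, either way round below 0.3 rad and angle between valve_blue_mid's own z axis and vertical below 0.1 rad and linear speed of valve_blue below 0.02 m/s), for 0.2 s.
3. the green valve stands on the green plate (x of valve_green_mid in the frame of plate_green_top between -0.016 and 0.016 m and y of valve_green_mid in the frame of plate_green_top between -0.015 and 0.015 m and z of valve_green_mid in the frame of plate_green_top between 0.018 and 0.026 m and angle between the x axis of valve_green_mid and the x axis of plate_green_top, either way round below 0.3 rad and angle between valve_green_mid's own z axis and vertical below 0.1 rad and linear speed of valve_green below 0.02 m/s), for 0.2 s.
4. the yellow valve stands on the yellow plate (x of valve_yellow_mid in the frame of plate_yellow_top between -0.016 and 0.016 m and y of valve_yellow_mid in the frame of plate_yellow_top between -0.015 and 0.015 m and z of valve_yellow_mid in the frame of plate_yellow_top between 0.018 and 0.026 m and angle between the x axis of valve_yellow_mid and the x axis of plate_yellow_top, either way round below 0.3 rad and angle between valve_yellow_mid's own z axis and vertical below 0.1 rad and linear speed of valve_yellow below 0.02 m/s), for 0.2 s.
At the end, for the whole second after the job is handed in: Red valve inside the red tray (centre under 50 mm above the bench). Blue, green and yellow valves upright on the plates of their colours, centre within 16 mm along and 15 mm across of the field's centre, within 0.3 rad of the plate's length, either end first. All released and at rest (all of step 1 and all of step 2 and all of step 3 and all of step 4); the robot touches nothing.
It fails at once if the white spare valve is moved by more than 20 mm (distance of valve_white_mid from where it was at the start of the episode above 0.02 m).
It fails at once if the glass jar is moved by more than 20 mm or knocked over (distance of jar from where it was at the start of the episode above 0.02 m or angle between jar's own z axis and vertical above 0.3 rad).
It fails at once if the blue valve is dropped or slammed onto its plate: faster than 0.45 m/s just above it (linear speed of valve_blue above 0.45 m/s and horizontal distance between valve_blue_mid and plate_blue_top below 0.06 m and z of valve_blue_mid in the frame of plate_blue_top below 0.05 m).
It fails at once if the green valve is dropped or slammed onto its plate: faster than 0.45 m/s just above it (linear speed of valve_green above 0.45 m/s and horizontal distance between valve_green_mid and plate_green_top below 0.06 m and z of valve_green_mid in the frame of plate_green_top below 0.05 m).
It fails at once if the yellow valve is dropped or slammed onto its plate: faster than 0.45 m/s just above it (linear speed of valve_yellow above 0.45 m/s and horizontal distance between valve_yellow_mid and plate_yellow_top below 0.06 m and z of valve_yellow_mid in the frame of plate_yellow_top below 0.05 m).
It also fails if it takes over 112 s, if anything falls off the work surface, if the arm or the gripper's body presses on something with over 40 N, if the wrist force passes 120 N, or if a joint passes its speed limit or range.

## Robot

A 7-joint arm with a two-finger parallel gripper is mounted at the origin on the work surface. World frame = base frame: x ahead of the robot, y to its left, z up, the work surface at z = 0. Lengths are in m, angles in rad, forces in N, time in s.
With the tool pointing down it reaches from about 0.4 to 0.875 m from the base axis. Payload 6.5 kg.
Tool frame: the origin (TCP) lies midway between the tips of the shut fingers; the grasp point (between the pads) lies 19 mm behind it (r.grip_depth is the z of the grasp point in the tool frame, in m); z points along the fingers, y is the line along which they close (so a half turn about z gives the same grasp; the last joint's range is limited). The gripper opens to 85 mm and grips with 20 to 120 N. Pads are 22 mm wide; open, the fingers measure 114 mm over their backs; the gripper's body (76 mm by 85 mm) begins 54 mm behind the grasp point. The pads swing forward as they close: fully open they stand 13 mm farther back than shut.
Start: joints at [1.138, 0.536, -0.004, 1.538, 0.003, 1.067, -0.071], TCP at [0.233, -0.607, 0.231] pointing down, gripper open.
Joint ranges: [-2.7, 2.7], [-0.37, 2.16], [-1.27, 1.26], [0.24, 2.4], [-1.31, 4.45], [0.19, 1.91], [-2.76, 2.76]. Speed limits (rad/s): [2.39, 2.39, 3.14, 3.14, 3.14, 3.14, 3.14].

## Interface

Orientations are given as a unit quaternion [w, x, y, z].
In Python, from bench import telemetry, capture, camera_info, job, r gives the robot as it stands.
- The arm moves only by the tool jog_arm, never from a script. Its argument "steps" is a list of rows, each an object of numbers: "jaw": the opening, from -1 (shut) to 1 (fully open), so that 0 is half open; "dx", "dy", "dz": the shift along the tool's x, y, z in m; "ax", "ay", "az": the turn, a rotation vector about the tool's x, y, z in degrees. A call has 1 to 10 rows; each row is the pose to reach, as a shift and turn from the pose commanded when the call began, along the tool's axes at that moment; what a row does not reach only later rows make up. A row lasts 1/12 s, in which the tool goes at most 41.7 mm and 7.16 degrees, less where a joint would pass 70% of its speed; a pose out of reach is approached as far as the arm can. A call with a gripper value outside its range is refused whole. The fingers move at their own pace and stop on an object; "force" is the grip in N (left out, the last holds). Time passes only in rows, so rows that repeat a pose let the fingers close. It gives the time, the measured TCP pose, the force, the opening and the grip force at its end, in the units of the state.
- telemetry.get_obs(): the state, without advancing time (a new reading comes with each control period).
- capture(name): name is "scene" or "top" or "wrist"; returns the picture (480x640x3 uint8, red, green, blue); there is no depth.
- camera_info(name): a dict with "fx", "fy", "cx", "cy" (pixels), "eye" and "rotation" of the camera in the world. Camera axes: x right, y down, z forward; pixel columns grow to the right and rows downward; lengths in m; the calibration is good to about 2 mm. The wrist camera is an equidistant fisheye: a pixel r from the principal point sees the ray r / f radians off the axis. A picture is of the moment at which its call begins: read the wrist's pose just before it. camera_info takes no time and is no camera call; for the wrist camera it gives the pose at the moment of the call.
- job.sign_off(): hands the job in; it is judged then, once.
The state is a dict: "t": time; "q": joint angles; "qd": joint speeds; "joint_efforts": joint torques, N m; "ee_pos": TCP position; "tcp_rot": TCP orientation; "wrist_force": force on the tool from outside, world axes, zero at the start; "torque": the same for the moment, N m; "width": finger opening in m; "grip_force": force on a finger pad.
Only numpy, scipy, OpenCV 4.12 (cv2) and the standard library are available. Lean on these libraries where they do the work, as an engineer would, in place of code of your own. Each camera call takes 0.05 s, during which the arm holds its last target. There are 200 camera calls.

## Working session

There is one attempt and no reset: what is moved stays moved. The work goes in short steps, Python scripts to look and compute and a tool call to move; the robot and the scene stay as the last step left them, time stands still between calls to the robot, and variables do not carry over. Pictures are saved under pics/ and viewed, at most 14 in all, crops included, and the job is handed in when it is done.

Besides the shell and the picture viewer there is one more tool, called after "Emit:" as name(argument=value, ...), one argument or row to a line, values as JSON. jog_arm: Moves the arm, as the interface text tells. Its arguments: {"type":"object","properties":{"steps":{"type":"array","items":{"type":"object","properties":{"jaw":{"type":"number"},"dx":{"type":"number"},"dy":{"type":"number"},"dz":{"type":"number"},"ax":{"type":"number"},"ay":{"type":"number"},"az":{"type":"number"}}}},"force":{"type":"number"}},"required":["steps"]}

```bash
mkdir -p pics; ls; python3 - <<'E'
from bench import telemetry, capture, camera_info
import cv2
for n in ("scene","top"):
    cv2.imwrite(f"pics/{n}0.png",capture(n)[:,:,::-1]); print(n,camera_info(n))
o=telemetry.get_obs(); print(o['t'],o['ee_pos'],o['tcp_rot'],o['width'])
print(camera_info("wrist"))
E
```

```text
pics
scene {'fx': 481.95818065721073, 'fy': 481.95818065721073, 'cx': 315.3846683241066, 'cy': 233.0027504091438, 'eye': array([1.11893253, 0.28142645, 0.9232839 ]), 'rotation': array([-0.15845356,  0.48351081,  0.81987928, -0.26250282])}
top {'fx': 443.38194254426526, 'fy': 443.38194254426526, 'cx': 328.47350532822753, 'cy': 232.64152974724107, 'eye': array([0.4659667 , 0.01557615, 0.92908198]), 'rotation': array([ 0.04478986, -0.6978995 ,  0.7137237 , -0.03909781])}
0.1 [ 0.23290255 -0.60623802  0.23049118] [-7.67937960e-04  9.83220779e-01  1.82417842e-01 -2.04881509e-04] 0.08533411094351545
{'fx': 371.64829954431775, 'fy': 371.64829954431775, 'cx': 320.78316777702435, 'cy': 240.2519314021181, 'eye': array([ 0.3026174 , -0.57960406,  0.37310345]), 'rotation': array([ 0.11936359,  0.81543613, -0.56008437, -0.08439042])}
```

View pics/scene0.png

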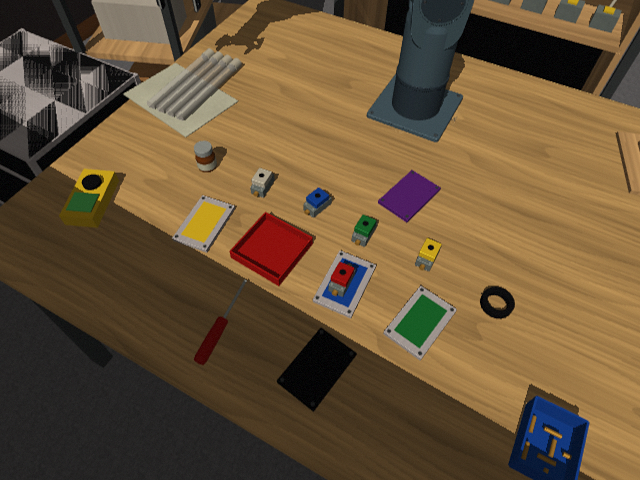

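View pics/top0.png

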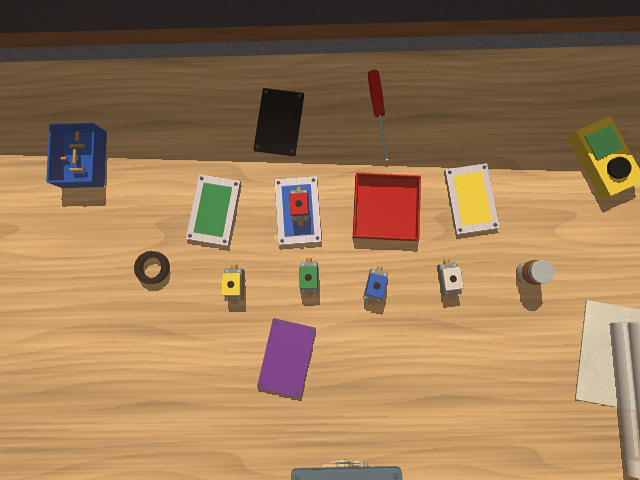

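Top view: dead red coil (299,203) on the blue plate (298,212). New valves: yellow (232,284), green (309,276), blue (376,286). The white spare is at (451,278). Green plate (214,211), yellow plate (472,200), tray (387,207), jar (537,272). The look-alikes are black (279,122) and purple (287,358).

```bash
cat > h.py <<'E'
import numpy as np, cv2
from scipy.spatial.transform import Rotation as R
from bench import telemetry, capture, camera_info
def rot(q): return R.from_quat([q[1],q[2],q[3],q[0]])
def ray(ci,uv,fish=False):
    x,y=(uv[0]-ci['cx'])/ci['fx'],(uv[1]-ci['cy'])/ci['fy']
    if fish:
        t=np.hypot(x,y); s=np.sinc(t/np.pi); d=np.array([x*s,y*s,np.cos(t)])
    else: d=np.array([x,y,1.])
    return np.array(ci['eye']),rot(ci['rotation']).apply(d/np.linalg.norm(d))
def atz(ci,uv,z,fish=False):
    e,d=ray(ci,uv,fish); return e+d*(z-e[2])/d[2]
def tri(rays):
    A=np.zeros((3,3));b=np.zeros(3)
    for e,d in rays:
        P=np.eye(3)-np.outer(d,d);A+=P;b+=P@e
    p=np.linalg.solve(A,b); return p,[np.linalg.norm(np.cross(p-e,d)) for e,d in rays]
HUE={'red':(170,6),'green':(50,75),'blue':(105,120),'yellow':(20,32)}
def blobs(img,c,roi=None,smin=130,vmin=60,amin=60):
    h=cv2.cvtColor(img,cv2.COLOR_RGB2HSV); lo,hi=HUE[c]
    H=h[...,0]; m=((H>=lo)|(H<=hi)) if lo>hi else ((H>=lo)&(H<=hi))
    m=(m&(h[...,1]>smin)&(h[...,2]>vmin)).astype(np.uint8)
    n,l,s,ce=cv2.connectedComponentsWithStats(m)
    return [(s[i,4],ce[i].round(1),s[i,:4],l==i) for i in range(1,n) if s[i,4]>=amin]
E
python3 - <<'E'
from h import *
for n in ("top","scene"):
    im=cv2.imread(f"pics/{n}0.png")[:,:,::-1].copy()
    for c in HUE:
        for a,ce,b,_ in blobs(im,c): print(n,c,a,ce,b)
t=cv2.imread("pics/top0.png")[150:325,170:510]; cv2.imwrite("pics/tc.png",cv2.resize(t,None,fx=2.3,fy=2.3,interpolation=2))
s=cv2.imread("pics/scene0.png")[140:360,160:460]; cv2.imwrite("pics/sc.png",cv2.resize(s,None,fx=2.6,fy=2.6,interpolation=2))
E
```

```text
top red 520 [375.8  92.5] [368  70  17  47]
top red 4326 [386.7 206.2] [353 172  68  69]
top red 364 [298.5 203.8] [290 193  19  23]
top blue 1631 [ 76.3 149. ] [ 47 124  59  59]
top blue 397 [287.3 210.3] [282 185  17  51]
top blue 161 [309.3 204.4] [300 185  14  49]
top blue 329 [376.2 285.2] [366 273  22  25]
top yellow 2363 [603.5 160.7] [567 116  73  83]
top yellow 1487 [472.  198.2] [454 172  38  54]
top yellow 394 [231.1 283.9] [222 273  19  23]
scene red 3266 [271.7 247.3] [230 212  83  74]
scene red 338 [341.8 273.9] [331 262  23  25]
scene red 360 [210.2 340.2] [196 317  31  48]
scene green 442 [ 82.  201.7] [ 66 192  33  20]
scene green 262 [364.4 225.3] [354 215  22  22]
scene green 1367 [420.3 320.5] [395 295  52  53]
scene blue 272 [317.  197.7] [306 188  23  21]
scene blue 542 [347.5 286.8] [322 258  45  49]
scene blue 2056 [553.5 428.3] [520 396  69  84]
scene yellow 80 [608.8   9.6] [603   5  13  10]
scene yellow 1646 [ 91.1 199.1] [ 59 168  60  60]
scene yellow 954 [203.3 221.4] [181 201  45  42]
scene yellow 328 [429.7 249.5] [419 238  23  24]
```

View pics/tc.png

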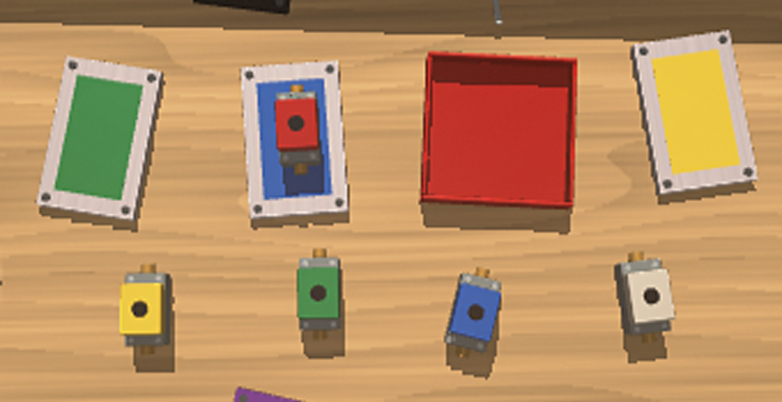

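View pics/sc.png

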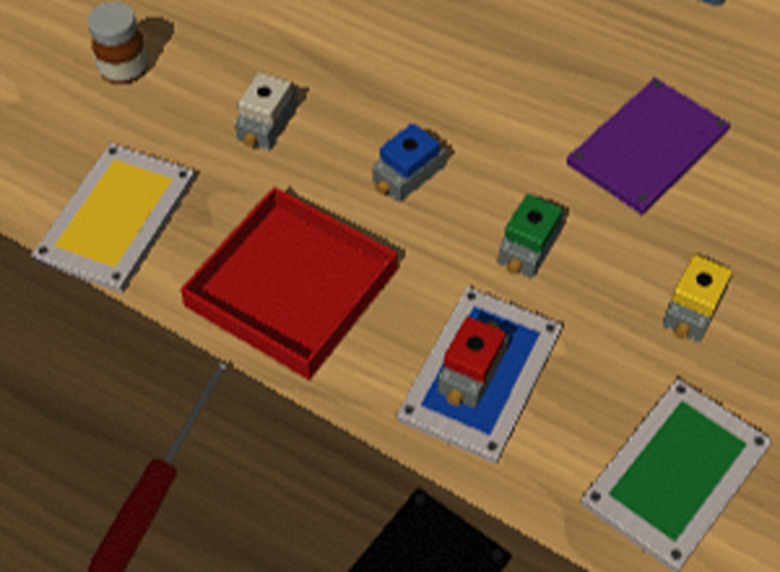

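```bash
python3 - <<'E'
from h import *
T=camera_info('top');S=camera_info('scene')
t=lambda p:(170+(p[0]+.5)/2.3-.5,150+(p[1]+.5)/2.3-.5)
s=lambda p:(160+(p[0]+.5)/2.6-.5,140+(p[1]+.5)/2.6-.5)
D={'red':((296,123),(475,344),(297,89),(301,170),.025),'yellow':((139,309),(704,280),(148,267),(148,350),.013),
'green':((318,293),(535,217),(320,253),(320,335),.013),'blue':((476,312),(410,145),(482,272),(463,352),.013),'white':((651,296),(264,92),(637,256),(645,338),.013)}
for k,(a,b,e1,e2,z) in D.items():
    p,e=tri([ray(T,t(a)),ray(S,s(b))]); A=atz(T,t(e1),z);B=atz(T,t(e2),z);v=A-B
    print(k,p.round(4),'res',np.round(e,4)[0],'topz',atz(T,t(a),.044 if k!='red' else .056)[:2].round(4),'stubs mid',((A+B)/2)[:2].round(4),np.linalg.norm(v).round(3),'yaw',np.degrees(np.arctan2(v[1],v[0])).round(1))
P={'green':([(83,75),(144,84),(124,201),(56,190)],[(681,403),(746,442),(681,540),(610,494)]),
'blue':([(249,75),(334,69),(341,208),(258,209)],[(471,296),(551,328),(492,446),(409,410)]),
'yellow':([(653,52),(718,47),(740,165),(674,174)],[(116,160),(171,181),(113,268),(55,246)]),
'tray':([(428,54),(577,60),(573,206),(422,202)],[])}
for k,(a,b) in P.items():
    for nm,ci,f,pts in (('T',T,t,a),('S',S,s,b)):
        if not pts: continue
        zz=.028 if k=='tray' else .012
        w=np.array([atz(ci,f(p),zz) for p in pts])
        (c,(ww,hh),an)=cv2.minAreaRect((w[:,:2]*1000).astype(np.float32)); 
        es=[w[i]-w[(i+1)%4] for i in range(4)]; L=[np.linalg.norm(x[:2]).round(3) for x in es]
        d=es[1]-es[3] if k!='x' else 0
        i=int(np.argmax(L)); d=es[i]-es[(i+2)%4]; y=np.degrees(np.arctan2(d[1],d[0]))
        print(k,nm,'c',w.mean(0).round(4),L,'yaw',((y+90)%180-90).round(1))
    if b: print('  z tri', tri([ray(T,np.mean([t(p) for p in a],0)),ray(S,np.mean([s(p) for p in b],0))])[0].round(4))
print('jar',atz(T,(541,272),.07),'tool', rot(telemetry.get_obs()['tcp_rot']).as_matrix().round(3))
E
```

```text
red [0.6306 0.0817 0.0545] res 0.0014 topz [0.6309 0.0803] stubs mid [0.6309 0.08  ] 0.074 yaw 2.0
yellow [0.4728 0.2206 0.0422] res 0.0011 topz [0.4732 0.2191] stubs mid [0.4739 0.2182] 0.074 yaw 0.2
green [0.4829 0.0659 0.0431] res 0.0018 topz [0.4836 0.0642] stubs mid [0.4834 0.0642] 0.073 yaw -1.0
blue [ 0.4636 -0.07    0.0427] res 0.0019 topz [ 0.4643 -0.0716] stubs mid [ 0.4644 -0.0716] 0.073 yaw -15.4
white [ 0.4741 -0.2211  0.0441] res 0.0015 topz [ 0.4747 -0.2226] stubs mid [ 0.4744 -0.222 ] 0.073 yaw 2.5
green T c [0.6303 0.2612 0.012 ] [np.float64(0.057), np.float64(0.109), np.float64(0.063), np.float64(0.109)] yaw -10.9
green S c [0.6297 0.2677 0.012 ] [np.float64(0.059), np.float64(0.104), np.float64(0.063), np.float64(0.104)] yaw -9.4
  z tri [0.6298 0.2652 0.0074]
blue T c [0.6237 0.0843 0.012 ] [np.float64(0.078), np.float64(0.129), np.float64(0.075), np.float64(0.124)] yaw 2.5
blue S c [0.6245 0.0885 0.012 ] [np.float64(0.075), np.float64(0.124), np.float64(0.074), np.float64(0.124)] yaw 2.8
  z tri [0.6237 0.0862 0.0059]
yellow T c [ 0.6434 -0.2816  0.012 ] [np.float64(0.06), np.float64(0.111), np.float64(0.06), np.float64(0.114)] yaw 6.6
yellow S c [ 0.6414 -0.2769  0.012 ] [np.float64(0.06), np.float64(0.106), np.float64(0.06), np.float64(0.108)] yaw 6.4
  z tri [ 0.6424 -0.2799  0.0106]
tray T c [ 0.6256 -0.1002  0.028 ] [np.float64(0.134), np.float64(0.133), np.float64(0.134), np.float64(0.135)] yaw -4.1
jar [ 0.4829346  -0.38541273  0.07      ] tool [[ 0.933  0.359 -0.001]
 [ 0.359 -0.933  0.001]
 [-0.    -0.002 -1.   ]]
```

Red centre is (0.630, 0.081), z top 0.055, yaw 2°. That fits a 44 mm valve on a 12 mm plate. All lie within reach, so I start moving.

Emit:
jog_arm(
  steps=[
    {"dx": 0.31,"dy": -0.25,"dz": 0.015,"az": 19,"jaw": 1},
    {"dx": 0.31,"dy": -0.25,"dz": 0.015,"az": 19},
    {"dx": 0.31,"dy": -0.25,"dz": 0.015,"az": 19},
    {"dx": 0.62,"dy": -0.5,"dz": 0.03,"az": 19},
    {"dx": 0.62,"dy": -0.5,"dz": 0.03,"az": 19},
    {"dx": 0.62,"dy": -0.5,"dz": 0.03,"az": 19},
    {"dx": 0.62,"dy": -0.5,"dz": 0.03,"az": 19},
    {"dx": 0.62,"dy": -0.5,"dz": 0.03,"az": 19},
    {"dx": 0.62,"dy": -0.5,"dz": 0.03,"az": 19},
    {"dx": 0.62,"dy": -0.5,"dz": 0.03,"az": 19},
  ],
  force=50,
)

```text
schema error: expected keys jaw, dx, dy, dz, ax, ay, az
```

```bash
cat >> h.py <<'E'
def go(x,y,z,yaw):
    o=telemetry.get_obs(); r0=rot(o['tcp_rot']); d=r0.inv().apply(np.array([x,y,z])-o['ee_pos'])
    tgt=R.from_euler('z',yaw,degrees=True)*R.from_euler('x',180,degrees=True)
    a=np.degrees((r0.inv()*tgt).as_rotvec())
    print('t',round(o['t'],2),'pos',np.round(o['ee_pos'],4),'d',d.round(4),'a',a.round(2),'w',round(o['width'],4),'F',np.round(o['wrist_force'],1))
E
python3 - <<'E'
from h import *
go(.630,.081,.20,2)
E
```

```text
t 0.1 pos [ 0.2329 -0.6062  0.2305] d [ 0.6172 -0.499   0.0312] a [-0.09  0.02 19.02] w 0.0853 F [ 0.1  0.3 -0.1]
```

Emit:
jog_arm(
  steps=[
    {"dx": 0.617,"dy": -0.499,"dz": 0.03,"ax": 0,"ay": 0,"az": 19,"jaw": 1},
    {"dx": 0.617,"dy": -0.499,"dz": 0.03,"ax": 0,"ay": 0,"az": 19,"jaw": 1},
    {"dx": 0.617,"dy": -0.499,"dz": 0.03,"ax": 0,"ay": 0,"az": 19,"jaw": 1},
    {"dx": 0.617,"dy": -0.499,"dz": 0.03,"ax": 0,"ay": 0,"az": 19,"jaw": 1},
    {"dx": 0.617,"dy": -0.499,"dz": 0.03,"ax": 0,"ay": 0,"az": 19,"jaw": 1},
    {"dx": 0.617,"dy": -0.499,"dz": 0.03,"ax": 0,"ay": 0,"az": 19,"jaw": 1},
    {"dx": 0.617,"dy": -0.499,"dz": 0.03,"ax": 0,"ay": 0,"az": 19,"jaw": 1},
    {"dx": 0.617,"dy": -0.499,"dz": 0.03,"ax": 0,"ay": 0,"az": 19,"jaw": 1},
    {"dx": 0.617,"dy": -0.499,"dz": 0.03,"ax": 0,"ay": 0,"az": 19,"jaw": 1},
    {"dx": 0.617,"dy": -0.499,"dz": 0.03,"ax": 0,"ay": 0,"az": 19,"jaw": 1},
  ],
  force=50,
)

```text
t: 0.93
ee_pos: [0.4418, -0.2443, 0.2154]
tcp_rot: [-0.0, 1.0, 0.018, -0.0]
wrist_force: [0.7, -1.1, 0.0]
width: 0.0855
grip_force: 0.0
```

```bash
python3 - <<'E'
from h import *
go(.630,.081,.20,2)
E
```

```text
t 0.93 pos [ 0.4418 -0.2443  0.2154] d [ 0.1995 -0.3185  0.0154] a [-0.    0.01  0.01] w 0.0855 F [ 0.7 -1.1  0. ]
```

Emit:
jog_arm(
  steps=[
    {"dx": 0.2,"dy": -0.318,"dz": 0.015,"ax": 0,"ay": 0,"az": 0,"jaw": 1},
    {"dx": 0.2,"dy": -0.318,"dz": 0.015,"ax": 0,"ay": 0,"az": 0,"jaw": 1},
    {"dx": 0.2,"dy": -0.318,"dz": 0.015,"ax": 0,"ay": 0,"az": 0,"jaw": 1},
    {"dx": 0.2,"dy": -0.318,"dz": 0.015,"ax": 0,"ay": 0,"az": 0,"jaw": 1},
    {"dx": 0.2,"dy": -0.318,"dz": 0.015,"ax": 0,"ay": 0,"az": 0,"jaw": 1},
    {"dx": 0.2,"dy": -0.318,"dz": 0.015,"ax": 0,"ay": 0,"az": 0,"jaw": 1},
    {"dx": 0.2,"dy": -0.318,"dz": 0.015,"ax": 0,"ay": 0,"az": 0,"jaw": 1},
    {"dx": 0.2,"dy": -0.318,"dz": 0.015,"ax": 0,"ay": 0,"az": 0,"jaw": 1},
    {"dx": 0.2,"dy": -0.318,"dz": 0.015,"ax": 0,"ay": 0,"az": 0,"jaw": 1},
    {"dx": 0.2,"dy": -0.318,"dz": 0.015,"ax": 0,"ay": 0,"az": 0,"jaw": 1},
  ],
)

```text
t: 1.77
ee_pos: [0.6317, 0.0896, 0.1999]
tcp_rot: [-0.003, 1.0, 0.023, 0.001]
wrist_force: [-0.6, 2.0, -0.3]
width: 0.0854
grip_force: 0.0
```

```bash
python3 - <<'E'
from h import *
go(.630,.081,.20,2); ci=camera_info('wrist'); im=capture('wrist')
cv2.imwrite('pics/w1.png',im[:,:,::-1])
import json;json.dump({k:np.array(v).tolist() for k,v in ci.items()},open('w1.json','w'))
for c in HUE:
    for a,ce,b,_ in blobs(im,c,amin=300): print(c,a,ce,b,atz(ci,ce,.056,True).round(3))
E
```

```text
t 1.77 pos [0.6317 0.0896 0.1999] d [-0.0021  0.0085 -0.0002] a [-0.38 -0.08  0.61] w 0.0854 F [-0.6  2.  -0.3]
red 656 [517.3  14.1] [504   0  27  31] [ 0.825 -0.065  0.056]
red 16567 [504.6 227.5] [433 150 148 149] [ 0.639 -0.067  0.056]
red 2189 [331.1 223.6] [310 197  44  55] [0.634 0.083 0.056]
green 4960 [144.6 205.9] [116 152  60 111] [0.643 0.242 0.056]
green 817 [337.9 367.7] [322 353  35  32] [0.495 0.069 0.056]
blue 3442 [315.9 217. ] [290 163  68 111] [0.639 0.096 0.056]
yellow 2228 [626. 227.] [608 182  32  88] [ 0.649 -0.222  0.056]
```

View pics/w1.png

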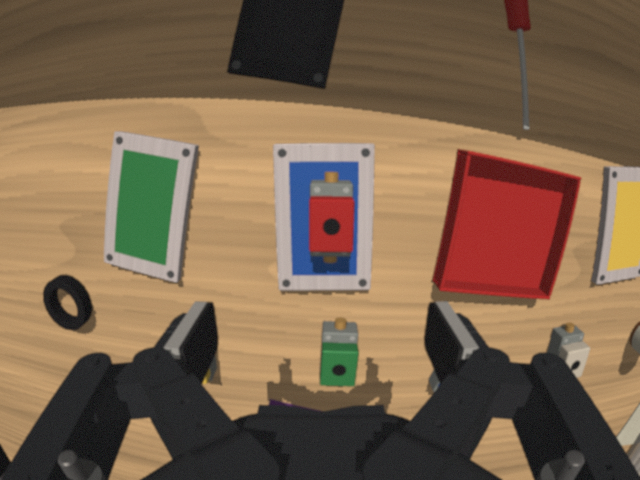

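Wrist view: red coil dot (331,227), blue plate screws (281,153), (365,153), (362,283), (286,283). Green plate screws are (121,140), (186,153), (171,273), (109,258). This is the red coil on the blue plate, with black and purple well apart.

```bash
python3 - <<'E'
from h import *
import json
W=json.load(open('w1.json'));T=camera_info('top')
print('red',atz(W,(331,227),.056,True).round(4), tri([ray(W,(331,227),True),ray(T,(298.4,203.2))]))
A=atz(W,(331,176),.025,True);B=atz(W,(331,264),.025,True);v=A-B;print(A,B,np.degrees(np.arctan2(v[1],v[0])))
for k,p in (('blue',[(281,153),(365,153),(362,283),(286,283)]),('green',[(121,140),(186,153),(171,273),(109,258)])):
    w=np.array([atz(W,q,.012,True) for q in p]);d=w[0]+w[1]-w[2]-w[3]
    print(k,w.mean(0).round(4),'yaw',np.degrees(np.arctan2(d[1],d[0])).round(1),[np.linalg.norm(w[i]-w[(i+1)%4]).round(3) for i in range(4)])
go(.631,.0815,.019,2)
E
```

```text
red [0.6311 0.0833 0.056 ] (array([0.63089389, 0.081871  , 0.05404731]), [np.float64(0.0014422585185910799), np.float64(0.0014422585185910424)])
[0.66814321 0.08468011 0.025     ] [0.58817893 0.08050294 0.025     ] 2.9902991891701354
blue [0.6252 0.0891 0.012 ] yaw 3.1 [np.float64(0.074), np.float64(0.124), np.float64(0.074), np.float64(0.124)]
green [0.6309 0.2667 0.012 ] yaw -11.3 [np.float64(0.072), np.float64(0.122), np.float64(0.075), np.float64(0.126)]
t 1.82 pos [0.6306 0.0852 0.1997] d [0.0003 0.0043 0.1807] a [-0.2   0.02  0.47] w 0.0855 F [-0.2 -1.5  0.3]
```

Emit:
jog_arm(
  steps=[
    {"dx": 0,"dy": 0,"dz": 0.04,"ax": 0,"ay": 0,"az": -1,"jaw": 1},
    {"dx": 0,"dy": 0,"dz": 0.08,"ax": 0,"ay": 0,"az": -1,"jaw": 1},
    {"dx": 0,"dy": 0,"dz": 0.12,"ax": 0,"ay": 0,"az": -1,"jaw": 1},
    {"dx": 0,"dy": 0,"dz": 0.15,"ax": 0,"ay": 0,"az": -1,"jaw": 1},
    {"dx": 0,"dy": 0,"dz": 0.17,"ax": 0,"ay": 0,"az": -1,"jaw": 1},
    {"dx": 0,"dy": 0,"dz": 0.18,"ax": 0,"ay": 0,"az": -1,"jaw": 1},
    {"dx": 0,"dy": 0,"dz": 0.18,"ax": 0,"ay": 0,"az": -1,"jaw": 1},
    {"dx": 0,"dy": 0,"dz": 0.18,"ax": 0,"ay": 0,"az": -1,"jaw": 1},
  ],
)

```text
t: 2.48
ee_pos: [0.6303, 0.078, 0.021]
tcp_rot: [0.0, 1.0, 0.026, 0.0]
wrist_force: [0.7, -0.1, 0.5]
width: 0.0855
grip_force: 0.0
```

Emit:
jog_arm(
  steps=[
    {"dx": 0,"dy": -0.005,"dz": 0,"ax": 0,"ay": 0,"az": 0,"jaw": 0},
    {"dx": 0,"dy": -0.005,"dz": 0,"ax": 0,"ay": 0,"az": 0,"jaw": -0.8},
    {"dx": 0,"dy": -0.005,"dz": 0,"ax": 0,"ay": 0,"az": 0,"jaw": -0.8},
    {"dx": 0,"dy": -0.005,"dz": 0,"ax": 0,"ay": 0,"az": 0,"jaw": -0.8},
    {"dx": 0,"dy": -0.005,"dz": 0,"ax": 0,"ay": 0,"az": 0,"jaw": -0.8},
    {"dx": 0,"dy": -0.005,"dz": 0,"ax": 0,"ay": 0,"az": 0,"jaw": -0.8},
    {"dx": 0,"dy": -0.005,"dz": 0,"ax": 0,"ay": 0,"az": 0,"jaw": -0.8},
    {"dx": 0,"dy": -0.005,"dz": 0,"ax": 0,"ay": 0,"az": 0,"jaw": -0.8},
    {"dx": 0,"dy": -0.005,"dz": 0,"ax": 0,"ay": 0,"az": 0,"jaw": -0.8},
    {"dx": 0,"dy": -0.005,"dz": 0,"ax": 0,"ay": 0,"az": 0,"jaw": -0.8},
  ],
)

```text
t: 3.32
ee_pos: [0.6306, 0.0837, 0.0217]
tcp_rot: [-0.0, 1.0, 0.026, 0.001]
wrist_force: [-0.4, -0.1, 6.1]
width: 0.0353
grip_force: 51.4
```

Emit:
jog_arm(
  steps=[
    {"dx": 0,"dy": 0,"dz": -0.03,"ax": 0,"ay": 0,"az": 0,"jaw": -0.8},
    {"dx": 0,"dy": 0,"dz": -0.07,"ax": 0,"ay": 0,"az": 0,"jaw": -0.8},
    {"dx": 0,"dy": 0.04,"dz": -0.08,"ax": 0,"ay": 0,"az": 0,"jaw": -0.8},
    {"dx": 0,"dy": 0.08,"dz": -0.08,"ax": 0,"ay": 0,"az": 0,"jaw": -0.8},
    {"dx": 0,"dy": 0.12,"dz": -0.08,"ax": 0,"ay": 0,"az": 0,"jaw": -0.8},
    {"dx": 0,"dy": 0.16,"dz": -0.08,"ax": 0,"ay": 0,"az": 0,"jaw": -0.8},
    {"dx": 0,"dy": 0.181,"dz": -0.08,"ax": 0,"ay": 0,"az": 0,"jaw": -0.8},
    {"dx": 0,"dy": 0.181,"dz": -0.08,"ax": 0,"ay": 0,"az": 0,"jaw": -0.8},
    {"dx": 0,"dy": 0.181,"dz": -0.05,"ax": 0,"ay": 0,"az": 0,"jaw": -0.8},
    {"dx": 0,"dy": 0.181,"dz": -0.03,"ax": 0,"ay": 0,"az": 0,"jaw": -0.8},
  ],
)

```text
t: 4.15
ee_pos: [0.6394, -0.0976, 0.0499]
tcp_rot: [-0.0, 1.0, 0.026, 0.0]
wrist_force: [-0.2, 0.1, -2.8]
width: 0.0356
grip_force: 50.8
```

Emit:
jog_arm(
  steps=[
    {"dx": -0.012,"dy": 0,"dz": 0.015,"ax": 0,"ay": 0,"az": 0,"jaw": -0.8},
    {"dx": -0.012,"dy": 0,"dz": 0.025,"ax": 0,"ay": 0,"az": 0,"jaw": -0.8},
    {"dx": -0.012,"dy": 0,"dz": 0.031,"ax": 0,"ay": 0,"az": 0,"jaw": -0.8},
    {"dx": -0.012,"dy": 0,"dz": 0.031,"ax": 0,"ay": 0,"az": 0,"jaw": 0.3},
    {"dx": -0.012,"dy": 0,"dz": 0.031,"ax": 0,"ay": 0,"az": 0,"jaw": 0.3},
    {"dx": -0.012,"dy": 0,"dz": 0.031,"ax": 0,"ay": 0,"az": 0,"jaw": 0.3},
    {"dx": -0.012,"dy": 0,"dz": 0.031,"ax": 0,"ay": 0,"az": 0,"jaw": 0.3},
    {"dx": -0.012,"dy": 0,"dz": 0.031,"ax": 0,"ay": 0,"az": 0,"jaw": 0.3},
    {"dx": -0.012,"dy": 0,"dz": -0.03,"ax": 0,"ay": 0,"az": 0,"jaw": 0.3},
    {"dx": -0.012,"dy": 0,"dz": -0.1,"ax": 0,"ay": 0,"az": 0,"jaw": 0.5},
  ],
)

```text
t: 4.98
ee_pos: [0.6251, -0.0975, 0.1016]
tcp_rot: [-0.0, 1.0, 0.026, -0.003]
wrist_force: [1.2, -0.2, 1.3]
width: 0.0639
grip_force: 0.0
```

```bash
python3 - <<'E'
from h import *
go(.4636,-.070,.13,-15.4)
E
```

```text
t 4.98 pos [ 0.6251 -0.0975  0.1016] d [-0.16   -0.036  -0.0274] a [-1.000e-02  3.300e-01  1.843e+01] w 0.0639 F [ 1.2 -0.2  1.3]
```

Emit:
jog_arm(
  steps=[
    {"dx": -0.04,"dy": -0.009,"dz": -0.03,"ax": 0,"ay": 0,"az": 5,"jaw": 1},
    {"dx": -0.08,"dy": -0.018,"dz": -0.04,"ax": 0,"ay": 0,"az": 10,"jaw": 1},
    {"dx": -0.12,"dy": -0.027,"dz": -0.04,"ax": 0,"ay": 0,"az": 14,"jaw": 1},
    {"dx": -0.15,"dy": -0.033,"dz": -0.04,"ax": 0,"ay": 0,"az": 18,"jaw": 1},
    {"dx": -0.16,"dy": -0.036,"dz": -0.04,"ax": 0,"ay": 0,"az": 18,"jaw": 1},
    {"dx": -0.16,"dy": -0.036,"dz": -0.04,"ax": 0,"ay": 0,"az": 18,"jaw": 1},
    {"dx": -0.16,"dy": -0.036,"dz": -0.04,"ax": 0,"ay": 0,"az": 18,"jaw": 1},
  ],
)

```text
t: 5.57
ee_pos: [0.4667, -0.0703, 0.1437]
tcp_rot: [0.0, 0.992, -0.13, 0.001]
wrist_force: [0.4, 0.5, -0.9]
width: 0.0854
grip_force: 0.0
```

```bash
python3 - <<'E'
from h import *
ci=camera_info('wrist'); im=capture('wrist')
cv2.imwrite('pics/w2.png',im[:,:,::-1])
import json;json.dump({k:np.array(v).tolist() for k,v in ci.items()},open('w2.json','w'))
go(.4636,-.070,.007,-15.4)
for c in HUE:
    for a,ce,b,_ in blobs(im,c,amin=300): print(c,a,ce,b,atz(ci,ce,.044,True).round(3))
E
```

```text
t 5.62 pos [ 0.4676 -0.0704  0.1436] d [-0.0043  0.0008  0.1366] a [-0.03 -0.15  0.46] w 0.0854 F [ 0.9 -0.1 -0. ]
red 18562 [302.4  52.3] [203   0 209 120] [ 0.592 -0.09   0.044]
green 1680 [143.1 261.5] [117 230  54  62] [0.486 0.064 0.044]
blue 6707 [ 90.7 102.2] [ 51  31  83 140] [0.613 0.066 0.044]
blue 2900 [320.6 240.9] [296 210  51  64] [ 0.468 -0.069  0.044]
yellow 1673 [526.6  13.9] [494   0  67  34] [ 0.594 -0.256  0.044]
yellow 1391 [ 31.  305.3] [  8 281  46  50] [0.476 0.211 0.044]
```

View pics/w2.png

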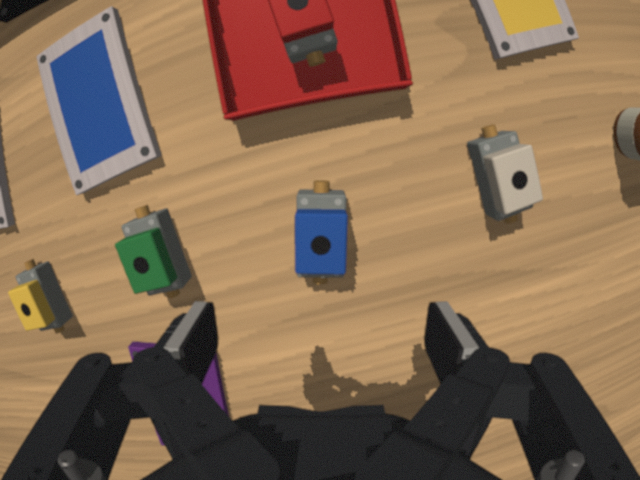

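Red lies inside the tray. The blue coil dot is at (320,245), its axis aligned with the tool. Green dot is (141,265), and the free blue plate's screws are (107,17), (44,59), (79,184), (145,151).

```bash
python3 - <<'E'
from h import *
import json
W=json.load(open('w2.json'));S=camera_info('scene')
s=lambda p:(160+(p[0]+.5)/2.6-.5,140+(p[1]+.5)/2.6-.5)
for k,p,q in (('blue',(320,245),(410,145)),('green',(141,265),(535,217)),('yellow',(26,310),(704,280))):
    print(k,atz(W,p,.044,True).round(4),tri([ray(W,p,True),ray(S,s(q))])[0].round(4))
w=np.array([atz(W,q,.012,True) for q in [(44,59),(107,17),(145,151),(79,184)]]);d=w[0]+w[1]-w[2]-w[3]
print(w.mean(0).round(4),'yaw',np.degrees(np.arctan2(d[1],d[0])).round(1),[np.linalg.norm(w[i]-w[(i+1)%4]).round(3) for i in range(4)])
go(.4645,-.070,.009,-15.4)
E
```

```text
blue [ 0.4649 -0.068   0.044 ] [ 0.4647 -0.0678  0.0444]
green [0.4842 0.0674 0.044 ] [0.4837 0.0676 0.0443]
yellow [0.4733 0.222  0.044 ] [0.4735 0.2217 0.0441]
[0.6254 0.088  0.012 ] yaw 2.5 [np.float64(0.074), np.float64(0.124), np.float64(0.074), np.float64(0.123)]
t 5.62 pos [ 0.4676 -0.0704  0.1436] d [-0.0034  0.0005  0.1346] a [-0.03 -0.15  0.46] w 0.0854 F [ 0.9 -0.1 -0. ]
```

Emit:
jog_arm(
  steps=[
    {"dx": -0.003,"dy": -0.002,"dz": 0.04,"ax": 0,"ay": 0,"az": 0,"jaw": 1},
    {"dx": -0.003,"dy": -0.002,"dz": 0.08,"ax": 0,"ay": 0,"az": 0,"jaw": 1},
    {"dx": -0.003,"dy": -0.002,"dz": 0.11,"ax": 0,"ay": 0,"az": 0,"jaw": 1},
    {"dx": -0.003,"dy": -0.002,"dz": 0.127,"ax": 0,"ay": 0,"az": 0,"jaw": 1},
    {"dx": -0.003,"dy": -0.002,"dz": 0.134,"ax": 0,"ay": 0,"az": 0,"jaw": 1},
    {"dx": -0.003,"dy": -0.002,"dz": 0.134,"ax": 0,"ay": 0,"az": 0,"jaw": 1},
    {"dx": -0.003,"dy": -0.002,"dz": 0.134,"ax": 0,"ay": 0,"az": 0,"jaw": 1},
  ],
)

```text
t: 6.2
ee_pos: [0.4647, -0.0677, 0.0091]
tcp_rot: [-0.0, 0.991, -0.13, 0.001]
wrist_force: [-0.2, 0.3, 0.3]
width: 0.0852
grip_force: 0.0
```

```bash
python3 - <<'E'
from h import *
go(.4648,-.068,.009,-15.4)
E
```

```text
t 6.2 pos [ 0.4647 -0.0677  0.0091] d [0.0002 0.0003 0.0001] a [-0.02 -0.06  0.42] w 0.0852 F [-0.2  0.3  0.3]
```

Emit:
jog_arm(
  steps=[
    {"dx": 0,"dy": 0,"dz": 0,"ax": 0,"ay": 0,"az": 0,"jaw": -0.8},
    {"dx": 0,"dy": 0,"dz": 0,"ax": 0,"ay": 0,"az": 0,"jaw": -0.8},
    {"dx": 0,"dy": 0,"dz": 0,"ax": 0,"ay": 0,"az": 0,"jaw": -0.8},
    {"dx": 0,"dy": 0,"dz": 0,"ax": 0,"ay": 0,"az": 0,"jaw": -0.8},
    {"dx": 0,"dy": 0,"dz": 0,"ax": 0,"ay": 0,"az": 0,"jaw": -0.8},
    {"dx": 0,"dy": 0,"dz": 0,"ax": 0,"ay": 0,"az": 0,"jaw": -0.8},
    {"dx": 0,"dy": 0,"dz": 0,"ax": 0,"ay": 0,"az": 0,"jaw": -0.8},
    {"dx": 0,"dy": 0,"dz": -0.025,"ax": 0,"ay": 0,"az": 0,"jaw": -0.8},
    {"dx": 0,"dy": 0,"dz": -0.06,"ax": 0,"ay": 0,"az": 0,"jaw": -0.8},
    {"dx": 0,"dy": 0,"dz": -0.1,"ax": 0,"ay": 0,"az": 0,"jaw": -0.8},
  ],
)

```text
t: 7.03
ee_pos: [0.4614, -0.0674, 0.1089]
tcp_rot: [0.0, 0.991, -0.13, -0.002]
wrist_force: [0.9, -1.2, -2.8]
width: 0.0355
grip_force: 50.8
```

```bash
python3 - <<'E'
from h import *
go(.6250,.0885,.11,2.7)
E
```

```text
t 7.03 pos [ 0.4614 -0.0674  0.1089] d [ 0.1178 -0.1928 -0.0017] a [ 1.000e-02  2.400e-01 -1.767e+01] w 0.0355 F [ 0.9 -1.2 -2.8]
```

Emit:
jog_arm(
  steps=[
    {"dx": 0.02,"dy": -0.033,"dz": 0,"ax": 0,"ay": 0,"az": -4,"jaw": -0.8},
    {"dx": 0.04,"dy": -0.066,"dz": 0,"ax": 0,"ay": 0,"az": -8,"jaw": -0.8},
    {"dx": 0.06,"dy": -0.1,"dz": 0,"ax": 0,"ay": 0,"az": -12,"jaw": -0.8},
    {"dx": 0.08,"dy": -0.134,"dz": 0,"ax": 0,"ay": 0,"az": -15,"jaw": -0.8},
    {"dx": 0.1,"dy": -0.167,"dz": 0,"ax": 0,"ay": 0,"az": -17.7,"jaw": -0.8},
    {"dx": 0.11,"dy": -0.185,"dz": 0,"ax": 0,"ay": 0,"az": -17.7,"jaw": -0.8},
    {"dx": 0.115,"dy": -0.192,"dz": 0,"ax": 0,"ay": 0,"az": -17.7,"jaw": -0.8},
    {"dx": 0.115,"dy": -0.192,"dz": 0.03,"ax": 0,"ay": 0,"az": -17.7,"jaw": -0.8},
    {"dx": 0.115,"dy": -0.192,"dz": 0.045,"ax": 0,"ay": 0,"az": -17.7,"jaw": -0.8},
    {"dx": 0.115,"dy": -0.192,"dz": 0.045,"ax": 0,"ay": 0,"az": -17.7,"jaw": -0.8},
  ],
)

```text
t: 7.87
ee_pos: [0.6203, 0.0866, 0.0601]
tcp_rot: [0.001, 1.0, 0.023, -0.004]
wrist_force: [-2.3, 0.1, -3.4]
width: 0.0353
grip_force: 50.9
```

```bash
python3 - <<'E'
from h import *
go(.6252,.0885,.0225,2.7)
E
```

```text
t 7.87 pos [0.6203 0.0866 0.0601] d [ 0.0053 -0.0017  0.0376] a [ 0.11  0.45 -0.01] w 0.0353 F [-2.3  0.1 -3.4]
```

Emit:
jog_arm(
  steps=[
    {"dx": 0.003,"dy": -0.002,"dz": 0.01,"ax": 0,"ay": 0,"az": 0,"jaw": -0.8},
    {"dx": 0.003,"dy": -0.002,"dz": 0.02,"ax": 0,"ay": 0,"az": 0,"jaw": -0.8},
    {"dx": 0.003,"dy": -0.002,"dz": 0.03,"ax": 0,"ay": 0,"az": 0,"jaw": -0.8},
    {"dx": 0.003,"dy": -0.002,"dz": 0.036,"ax": 0,"ay": 0,"az": 0,"jaw": -0.8},
    {"dx": 0.003,"dy": -0.002,"dz": 0.038,"ax": 0,"ay": 0,"az": 0,"jaw": -0.8},
    {"dx": 0.003,"dy": -0.002,"dz": 0.038,"ax": 0,"ay": 0,"az": 0,"jaw": -0.8},
    {"dx": 0.003,"dy": -0.002,"dz": 0.038,"ax": 0,"ay": 0,"az": 0,"jaw": -0.8},
  ],
)

```text
t: 8.45
ee_pos: [0.6271, 0.0903, 0.0261]
tcp_rot: [-0.0, 1.0, 0.024, 0.0]
wrist_force: [-0.4, 0.6, -2.3]
width: 0.0352
grip_force: 51.0
```

```bash
python3 - <<'E'
from h import *
go(.6252,.0885,.0215,2.7)
E
```

```text
t 8.45 pos [0.6271 0.0903 0.0261] d [-0.002   0.0017  0.0046] a [-0.   -0.02  0.02] w 0.0352 F [-0.4  0.6 -2.3]
```

Emit:
jog_arm(
  steps=[
    {"dx": -0.002,"dy": 0.002,"dz": 0.003,"ax": 0,"ay": 0,"az": 0,"jaw": -0.8},
    {"dx": -0.002,"dy": 0.002,"dz": 0.0045,"ax": 0,"ay": 0,"az": 0,"jaw": -0.8},
    {"dx": -0.002,"dy": 0.002,"dz": 0.0045,"ax": 0,"ay": 0,"az": 0,"jaw": -0.8},
    {"dx": -0.002,"dy": 0.002,"dz": 0.0045,"ax": 0,"ay": 0,"az": 0,"jaw": 0.3},
    {"dx": -0.002,"dy": 0.002,"dz": 0.0045,"ax": 0,"ay": 0,"az": 0,"jaw": 0.3},
    {"dx": -0.002,"dy": 0.002,"dz": 0.0045,"ax": 0,"ay": 0,"az": 0,"jaw": 0.5},
    {"dx": -0.002,"dy": 0.002,"dz": 0.0045,"ax": 0,"ay": 0,"az": 0,"jaw": 0.5},
    {"dx": -0.002,"dy": 0.002,"dz": -0.03,"ax": 0,"ay": 0,"az": 0,"jaw": 0.5},
    {"dx": -0.002,"dy": 0.002,"dz": -0.07,"ax": 0,"ay": 0,"az": 0,"jaw": 1},
    {"dx": -0.002,"dy": 0.002,"dz": -0.1,"ax": 0,"ay": 0,"az": 0,"jaw": 1},
  ],
)

```text
t: 9.28
ee_pos: [0.6255, 0.0885, 0.1281]
tcp_rot: [-0.0, 1.0, 0.024, 0.001]
wrist_force: [0.5, 0.2, 0.2]
width: 0.0849
grip_force: 0.0
```

```bash
python3 - <<'E'
from h import *
go(.4839,.0674,.14,-1)
E
```

```text
t 9.28 pos [0.6255 0.0885 0.1281] d [-0.1424  0.0143 -0.0121] a [-0.02 -0.06  3.73] w 0.0849 F [0.5 0.2 0.2]
```

Emit:
jog_arm(
  steps=[
    {"dx": -0.036,"dy": 0.004,"dz": -0.012,"ax": 0,"ay": 0,"az": 3.7,"jaw": 1},
    {"dx": -0.072,"dy": 0.008,"dz": -0.012,"ax": 0,"ay": 0,"az": 3.7,"jaw": 1},
    {"dx": -0.108,"dy": 0.011,"dz": -0.012,"ax": 0,"ay": 0,"az": 3.7,"jaw": 1},
    {"dx": -0.13,"dy": 0.014,"dz": -0.012,"ax": 0,"ay": 0,"az": 3.7,"jaw": 1},
    {"dx": -0.142,"dy": 0.014,"dz": -0.012,"ax": 0,"ay": 0,"az": 3.7,"jaw": 1},
    {"dx": -0.142,"dy": 0.014,"dz": -0.012,"ax": 0,"ay": 0,"az": 3.7,"jaw": 1},
    {"dx": -0.142,"dy": 0.014,"dz": -0.012,"ax": 0,"ay": 0,"az": 3.7,"jaw": 1},
  ],
)

```text
t: 9.87
ee_pos: [0.4842, 0.0676, 0.1383]
tcp_rot: [-0.0, 1.0, -0.008, 0.001]
wrist_force: [0.9, 0.7, 0.6]
width: 0.0855
grip_force: 0.0
```

```bash
python3 - <<'E'
from h import *
ci=camera_info('wrist'); im=capture('wrist')
cv2.imwrite('pics/w3.png',im[:,:,::-1])
import json;json.dump({k:np.array(v).tolist() for k,v in ci.items()},open('w3.json','w'))
go(.4839,.0674,.009,-1)
E
```

```text
t 9.92 pos [0.4851 0.0678 0.1383] d [-0.0014  0.0005  0.1293] a [-0.03 -0.1   0.02] w 0.0853 F [ 0.5 -0.2  0.2]
```

View pics/w3.png

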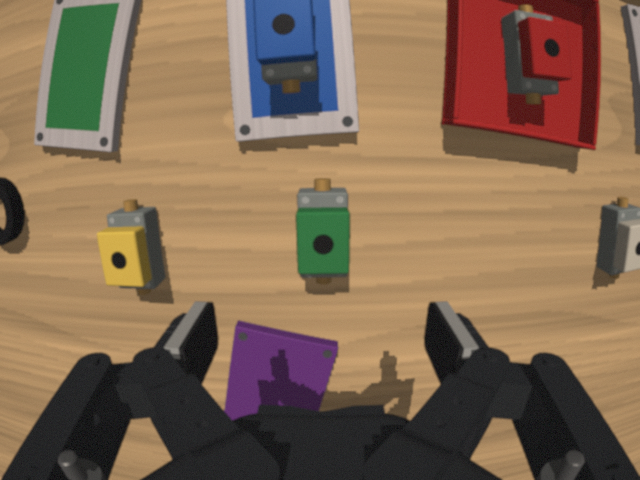

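Green valve is centred between the fingers (dot (323,244)) and aligned. Blue stands on its plate (dot (284,24)), red is in the tray, and the yellow dot is (119,260).

```bash
python3 - <<'E'
from h import *
import json
W=json.load(open('w3.json'))
print(atz(W,(323,244),.044,True),'yel',atz(W,(119,260),.044,True),'bluepl',atz(W,(284,24),.056,True))
A=atz(W,(131,206),.013,True);B=atz(W,(124,283),.013,True);print('yel stub',A,B)
E
```

```text
[0.48448477 0.06713925 0.044     ] yel [0.4740635  0.22129629 0.044     ] bluepl [0.62628357 0.08816411 0.056     ]
yel stub [0.50911119 0.22113557 0.013     ] [0.44169996 0.24095983 0.013     ]
```

Emit:
jog_arm(
  steps=[
    {"dx": -0.001,"dy": 0,"dz": 0.04,"ax": 0,"ay": 0,"az": 0,"jaw": 1},
    {"dx": -0.001,"dy": 0,"dz": 0.08,"ax": 0,"ay": 0,"az": 0,"jaw": 1},
    {"dx": -0.001,"dy": 0,"dz": 0.11,"ax": 0,"ay": 0,"az": 0,"jaw": 1},
    {"dx": -0.001,"dy": 0,"dz": 0.124,"ax": 0,"ay": 0,"az": 0,"jaw": 1},
    {"dx": -0.001,"dy": 0,"dz": 0.129,"ax": 0,"ay": 0,"az": 0,"jaw": 1},
    {"dx": -0.001,"dy": 0,"dz": 0.129,"ax": 0,"ay": 0,"az": 0,"jaw": 1},
    {"dx": -0.001,"dy": 0,"dz": 0.129,"ax": 0,"ay": 0,"az": 0,"jaw": 1},
  ],
)

```text
t: 10.5
ee_pos: [0.4842, 0.0679, 0.0093]
tcp_rot: [-0.0, 1.0, -0.009, 0.001]
wrist_force: [-0.5, 0.0, -0.3]
width: 0.0854
grip_force: 0.0
```

Emit:
jog_arm(
  steps=[
    {"dx": 0,"dy": 0,"dz": 0,"ax": 0,"ay": 0,"az": 0,"jaw": -0.8},
    {"dx": 0,"dy": 0,"dz": 0,"ax": 0,"ay": 0,"az": 0,"jaw": -0.8},
    {"dx": 0,"dy": 0,"dz": 0,"ax": 0,"ay": 0,"az": 0,"jaw": -0.8},
    {"dx": 0,"dy": 0,"dz": 0,"ax": 0,"ay": 0,"az": 0,"jaw": -0.8},
    {"dx": 0,"dy": 0,"dz": 0,"ax": 0,"ay": 0,"az": 0,"jaw": -0.8},
    {"dx": 0,"dy": 0,"dz": 0,"ax": 0,"ay": 0,"az": 0,"jaw": -0.8},
    {"dx": 0,"dy": 0,"dz": 0,"ax": 0,"ay": 0,"az": 0,"jaw": -0.8},
    {"dx": 0,"dy": 0,"dz": -0.025,"ax": 0,"ay": 0,"az": 0,"jaw": -0.8},
    {"dx": 0,"dy": 0,"dz": -0.06,"ax": 0,"ay": 0,"az": 0,"jaw": -0.8},
    {"dx": 0,"dy": 0,"dz": -0.1,"ax": 0,"ay": 0,"az": 0,"jaw": -0.8},
  ],
)

```text
t: 11.33
ee_pos: [0.4811, 0.0672, 0.1089]
tcp_rot: [0.0, 1.0, -0.008, -0.002]
wrist_force: [1.4, 0.4, -0.9]
width: 0.0355
grip_force: 50.5
```

```bash
python3 - <<'E'
from h import *
go(.6303,.2668,.11,-11)
E
```

```text
t 11.33 pos [0.4811 0.0672 0.1089] d [ 0.1458 -0.2021 -0.0019] a [ 0.06  0.22 10.03] w 0.0355 F [ 1.4  0.4 -0.9]
```

Emit:
jog_arm(
  steps=[
    {"dx": 0.022,"dy": -0.031,"dz": 0,"ax": 0,"ay": 0,"az": 2,"jaw": -0.8},
    {"dx": 0.044,"dy": -0.062,"dz": 0,"ax": 0,"ay": 0,"az": 4,"jaw": -0.8},
    {"dx": 0.066,"dy": -0.093,"dz": 0,"ax": 0,"ay": 0,"az": 6,"jaw": -0.8},
    {"dx": 0.088,"dy": -0.124,"dz": 0,"ax": 0,"ay": 0,"az": 8,"jaw": -0.8},
    {"dx": 0.11,"dy": -0.155,"dz": 0,"ax": 0,"ay": 0,"az": 10,"jaw": -0.8},
    {"dx": 0.13,"dy": -0.184,"dz": 0,"ax": 0,"ay": 0,"az": 10,"jaw": -0.8},
    {"dx": 0.143,"dy": -0.201,"dz": 0,"ax": 0,"ay": 0,"az": 10,"jaw": -0.8},
    {"dx": 0.143,"dy": -0.201,"dz": 0.03,"ax": 0,"ay": 0,"az": 10,"jaw": -0.8},
    {"dx": 0.143,"dy": -0.201,"dz": 0.05,"ax": 0,"ay": 0,"az": 10,"jaw": -0.8},
    {"dx": 0.143,"dy": -0.201,"dz": 0.05,"ax": 0,"ay": 0,"az": 10,"jaw": -0.8},
  ],
)

```text
t: 12.17
ee_pos: [0.6256, 0.2647, 0.0539]
tcp_rot: [0.002, 0.995, -0.095, -0.004]
wrist_force: [-2.0, -1.0, -4.2]
width: 0.0352
grip_force: 50.6
```

```bash
python3 - <<'E'
from h import *
go(.6303,.2668,.0215,-11)
E
```

```text
t 12.17 pos [0.6256 0.2647 0.0539] d [ 0.0045 -0.0032  0.0324] a [0.31 0.41 0.07] w 0.0352 F [-2.  -1.  -4.2]
```

Emit:
jog_arm(
  steps=[
    {"dx": 0.002,"dy": -0.001,"dz": 0.012,"ax": 0,"ay": 0,"az": 0,"jaw": -0.8},
    {"dx": 0.002,"dy": -0.001,"dz": 0.022,"ax": 0,"ay": 0,"az": 0,"jaw": -0.8},
    {"dx": 0.002,"dy": -0.001,"dz": 0.03,"ax": 0,"ay": 0,"az": 0,"jaw": -0.8},
    {"dx": 0.002,"dy": -0.001,"dz": 0.033,"ax": 0,"ay": 0,"az": 0,"jaw": -0.8},
    {"dx": 0.002,"dy": -0.001,"dz": 0.033,"ax": 0,"ay": 0,"az": 0,"jaw": -0.8},
    {"dx": 0.002,"dy": -0.001,"dz": 0.033,"ax": 0,"ay": 0,"az": 0,"jaw": -0.8},
    {"dx": 0.002,"dy": -0.001,"dz": 0.033,"ax": 0,"ay": 0,"az": 0,"jaw": -0.8},
  ],
)

```text
t: 12.75
ee_pos: [0.6319, 0.2669, 0.0266]
tcp_rot: [-0.0, 0.995, -0.096, 0.0]
wrist_force: [-0.3, 0.2, -1.2]
width: 0.0353
grip_force: 50.6
```

```bash
python3 - <<'E'
from h import *
go(.6303,.2668,.0215,-11)
E
```

```text
t 12.75 pos [0.6319 0.2669 0.0266] d [-0.0016  0.0004  0.0051] a [-0.04 -0.05  0.01] w 0.0353 F [-0.3  0.2 -1.2]
```

Emit:
jog_arm(
  steps=[
    {"dx": -0.0015,"dy": 0,"dz": 0.003,"ax": 0,"ay": 0,"az": 0,"jaw": -0.8},
    {"dx": -0.0015,"dy": 0,"dz": 0.005,"ax": 0,"ay": 0,"az": 0,"jaw": -0.8},
    {"dx": -0.0015,"dy": 0,"dz": 0.005,"ax": 0,"ay": 0,"az": 0,"jaw": -0.8},
    {"dx": -0.0015,"dy": 0,"dz": 0.005,"ax": 0,"ay": 0,"az": 0,"jaw": 0.3},
    {"dx": -0.0015,"dy": 0,"dz": 0.005,"ax": 0,"ay": 0,"az": 0,"jaw": 0.3},
    {"dx": -0.0015,"dy": 0,"dz": 0.005,"ax": 0,"ay": 0,"az": 0,"jaw": 0.5},
    {"dx": -0.0015,"dy": 0,"dz": 0.005,"ax": 0,"ay": 0,"az": 0,"jaw": 0.5},
    {"dx": -0.0015,"dy": 0,"dz": -0.03,"ax": 0,"ay": 0,"az": 0,"jaw": 0.5},
    {"dx": -0.0015,"dy": 0,"dz": -0.07,"ax": 0,"ay": 0,"az": 0,"jaw": 1},
    {"dx": -0.0015,"dy": 0,"dz": -0.1,"ax": 0,"ay": 0,"az": 0,"jaw": 1},
  ],
)

```text
t: 13.58
ee_pos: [0.6304, 0.2672, 0.1281]
tcp_rot: [-0.0, 0.995, -0.096, 0.0]
wrist_force: [1.4, -0.0, 1.1]
width: 0.0848
grip_force: 0.0
```

```bash
python3 - <<'E'
from h import *
go(.4738,.2216,.14,0)
E
```

```text
t 13.58 pos [0.6304 0.2672 0.1281] d [-0.1451  0.0746 -0.0121] a [ -0.04  -0.05 -10.99] w 0.0848 F [ 1.4 -0.   1.1]
```

Emit:
jog_arm(
  steps=[
    {"dx": -0.034,"dy": 0.018,"dz": -0.012,"ax": 0,"ay": 0,"az": -4,"jaw": 1},
    {"dx": -0.068,"dy": 0.036,"dz": -0.012,"ax": 0,"ay": 0,"az": -8,"jaw": 1},
    {"dx": -0.102,"dy": 0.054,"dz": -0.012,"ax": 0,"ay": 0,"az": -11,"jaw": 1},
    {"dx": -0.13,"dy": 0.067,"dz": -0.012,"ax": 0,"ay": 0,"az": -11,"jaw": 1},
    {"dx": -0.145,"dy": 0.075,"dz": -0.012,"ax": 0,"ay": 0,"az": -11,"jaw": 1},
    {"dx": -0.145,"dy": 0.075,"dz": -0.012,"ax": 0,"ay": 0,"az": -11,"jaw": 1},
    {"dx": -0.145,"dy": 0.075,"dz": -0.012,"ax": 0,"ay": 0,"az": -11,"jaw": 1},
  ],
)

```text
t: 14.17
ee_pos: [0.4732, 0.2209, 0.1382]
tcp_rot: [-0.0, 1.0, 0.0, 0.0]
wrist_force: [0.6, 1.1, 0.2]
width: 0.0852
grip_force: 0.0
```

```bash
python3 - <<'E'
from h import *
ci=camera_info('wrist'); im=capture('wrist')
cv2.imwrite('pics/w4.png',im[:,:,::-1])
import json;json.dump({k:np.array(v).tolist() for k,v in ci.items()},open('w4.json','w'))
go(.4738,.2216,.009,0)
E
```

```text
t 14.22 pos [0.4743 0.2213 0.1383] d [-0.0007 -0.0002  0.1293] a [-0.04 -0.08  0.01] w 0.0853 F [1.1 0.7 0.1]
```

View pics/w4.png

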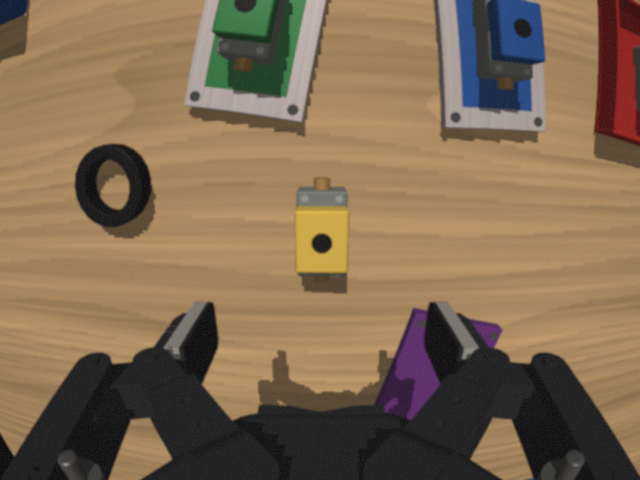

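Yellow is centred and aligned (dot (321,243)). Green stands on the green field at (245,8).

Emit:
jog_arm(
  steps=[
    {"dx": 0,"dy": 0,"dz": 0.04,"ax": 0,"ay": 0,"az": 0,"jaw": 1},
    {"dx": 0,"dy": 0,"dz": 0.08,"ax": 0,"ay": 0,"az": 0,"jaw": 1},
    {"dx": 0,"dy": 0,"dz": 0.11,"ax": 0,"ay": 0,"az": 0,"jaw": 1},
    {"dx": 0,"dy": 0,"dz": 0.124,"ax": 0,"ay": 0,"az": 0,"jaw": 1},
    {"dx": 0,"dy": 0,"dz": 0.129,"ax": 0,"ay": 0,"az": 0,"jaw": 1},
    {"dx": 0,"dy": 0,"dz": 0.129,"ax": 0,"ay": 0,"az": 0,"jaw": 1},
    {"dx": 0,"dy": 0,"dz": 0.129,"ax": 0,"ay": 0,"az": 0,"jaw": 1},
  ],
)

```text
t: 14.8
ee_pos: [0.4746, 0.2215, 0.0094]
tcp_rot: [-0.0, 1.0, 0.0, 0.001]
wrist_force: [-0.6, -0.5, -0.9]
width: 0.0854
grip_force: 0.0
```

Emit:
jog_arm(
  steps=[
    {"dx": 0,"dy": 0,"dz": 0,"ax": 0,"ay": 0,"az": 0,"jaw": -0.8},
    {"dx": 0,"dy": 0,"dz": 0,"ax": 0,"ay": 0,"az": 0,"jaw": -0.8},
    {"dx": 0,"dy": 0,"dz": 0,"ax": 0,"ay": 0,"az": 0,"jaw": -0.8},
    {"dx": 0,"dy": 0,"dz": 0,"ax": 0,"ay": 0,"az": 0,"jaw": -0.8},
    {"dx": 0,"dy": 0,"dz": 0,"ax": 0,"ay": 0,"az": 0,"jaw": -0.8},
    {"dx": 0,"dy": 0,"dz": 0,"ax": 0,"ay": 0,"az": 0,"jaw": -0.8},
    {"dx": 0,"dy": 0,"dz": 0,"ax": 0,"ay": 0,"az": 0,"jaw": -0.8},
    {"dx": 0,"dy": 0,"dz": -0.025,"ax": 0,"ay": 0,"az": 0,"jaw": -0.8},
    {"dx": 0,"dy": 0,"dz": -0.06,"ax": 0,"ay": 0,"az": 0,"jaw": -0.8},
    {"dx": 0,"dy": 0,"dz": -0.1,"ax": 0,"ay": 0,"az": 0,"jaw": -0.8},
  ],
)

```text
t: 15.63
ee_pos: [0.4716, 0.2201, 0.1086]
tcp_rot: [0.001, 1.0, 0.0, -0.002]
wrist_force: [1.2, 0.4, -1.1]
width: 0.0353
grip_force: 50.6
```

```bash
python3 - <<'E'
from h import *
import json
W=json.load(open('w4.json')); print('green placed',atz(W,(245,4),.056,True))
go(.6425,-.278,.11,6.5)
E
```

```text
green placed [0.62992594 0.2680306  0.056     ]
t 15.63 pos [0.4716 0.2201 0.1086] d [ 0.1706  0.4982 -0.0011] a [ 0.1   0.23 -6.47] w 0.0353 F [ 1.2  0.4 -1.1]
```

Emit:
jog_arm(
  steps=[
    {"dx": 0.013,"dy": 0.036,"dz": 0,"ax": 0,"ay": 0,"az": -1,"jaw": -0.8},
    {"dx": 0.026,"dy": 0.072,"dz": 0,"ax": 0,"ay": 0,"az": -2,"jaw": -0.8},
    {"dx": 0.039,"dy": 0.108,"dz": 0,"ax": 0,"ay": 0,"az": -3,"jaw": -0.8},
    {"dx": 0.052,"dy": 0.144,"dz": 0,"ax": 0,"ay": 0,"az": -4,"jaw": -0.8},
    {"dx": 0.065,"dy": 0.18,"dz": 0,"ax": 0,"ay": 0,"az": -5,"jaw": -0.8},
    {"dx": 0.078,"dy": 0.216,"dz": 0,"ax": 0,"ay": 0,"az": -6.5,"jaw": -0.8},
    {"dx": 0.09,"dy": 0.252,"dz": 0,"ax": 0,"ay": 0,"az": -6.5,"jaw": -0.8},
    {"dx": 0.1,"dy": 0.288,"dz": 0,"ax": 0,"ay": 0,"az": -6.5,"jaw": -0.8},
    {"dx": 0.11,"dy": 0.324,"dz": 0,"ax": 0,"ay": 0,"az": -6.5,"jaw": -0.8},
    {"dx": 0.12,"dy": 0.35,"dz": 0,"ax": 0,"ay": 0,"az": -6.5,"jaw": -0.8},
  ],
)

```text
t: 16.47
ee_pos: [0.5928, -0.1336, 0.1087]
tcp_rot: [0.001, 0.998, 0.055, -0.001]
wrist_force: [-0.0, -0.7, -1.0]
width: 0.0353
grip_force: 50.9
```

```bash
python3 - <<'E'
from h import *
go(.575,-.278,.11,6.5)
E
```

```text
t 16.47 pos [ 0.5928 -0.1336  0.1087] d [-0.0336  0.1415 -0.0011] a [ 0.09  0.07 -0.16] w 0.0353 F [-0.  -0.7 -1. ]
```

Emit:
jog_arm(
  steps=[
    {"dx": -0.008,"dy": 0.035,"dz": 0,"ax": 0,"ay": 0,"az": 0,"jaw": -0.8},
    {"dx": -0.016,"dy": 0.07,"dz": 0,"ax": 0,"ay": 0,"az": 0,"jaw": -0.8},
    {"dx": -0.024,"dy": 0.105,"dz": 0,"ax": 0,"ay": 0,"az": 0,"jaw": -0.8},
    {"dx": -0.03,"dy": 0.13,"dz": 0,"ax": 0,"ay": 0,"az": 0,"jaw": -0.8},
    {"dx": -0.032,"dy": 0.141,"dz": 0,"ax": 0,"ay": 0,"az": 0,"jaw": -0.8},
    {"dx": -0.032,"dy": 0.141,"dz": 0,"ax": 0,"ay": 0,"az": 0,"jaw": -0.8},
    {"dx": -0.032,"dy": 0.141,"dz": 0,"ax": 0,"ay": 0,"az": 0,"jaw": -0.8},
  ],
)

```text
t: 17.05
ee_pos: [0.5775, -0.2719, 0.1086]
tcp_rot: [-0.001, 0.998, 0.057, -0.0]
wrist_force: [0.5, 1.3, -2.9]
width: 0.0352
grip_force: 50.8
```

```bash
python3 - <<'E'
from h import *
ci=camera_info('wrist'); im=capture('wrist')
cv2.imwrite('pics/w5.png',im[:,:,::-1])
import json;json.dump({k:np.array(v).tolist() for k,v in ci.items()},open('w5.json','w'))
go(.6425,-.278,.06,6.5)
E
```

```text
t 17.1 pos [ 0.578  -0.2703  0.1086] d [0.0632 0.0151 0.0486] a [-0.11 -0.    0.12] w 0.0357 F [ 0.1  0.4 -1.7]
```

View pics/w5.png

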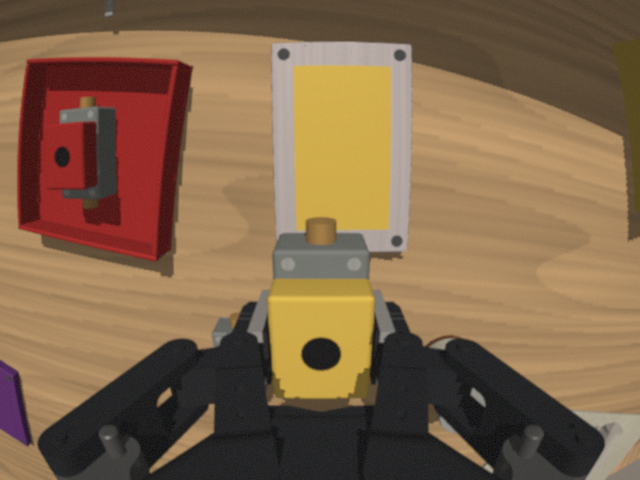

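Yellow plate screws are at (283,54), (400,55), (397,241) and field corners at (294,65), (391,66), (392,230). The valve is held straight.

```bash
python3 - <<'E'
from h import *
import json
W=json.load(open('w5.json')); f=lambda p:atz(W,p,.012,True)
a,b,c=f((283,54)),f((400,55)),f((397,241)); v=b-c
print((a+c)/2,(f((294,65))+f((392,230)))/2,'yaw',np.degrees(np.arctan2(v[1],v[0])),np.linalg.norm(a-b),np.linalg.norm(v))
p=(f((294,65))+f((392,230))+a+c)/4
go(p[0],p[1],.06,7)
E
```

```text
[ 0.64199529 -0.27770439  0.012     ] [ 0.64226055 -0.27922724  0.012     ] yaw 7.085489025447937 0.0745507982955035 0.12428015571921858
t 17.1 pos [ 0.578  -0.2703  0.1086] d [0.0628 0.0156 0.0486] a [-0.11 -0.   -0.38] w 0.0357 F [ 0.1  0.4 -1.7]
```

Emit:
jog_arm(
  steps=[
    {"dx": 0.025,"dy": 0.006,"dz": 0,"ax": 0,"ay": 0,"az": 0,"jaw": -0.8},
    {"dx": 0.05,"dy": 0.012,"dz": 0,"ax": 0,"ay": 0,"az": 0,"jaw": -0.8},
    {"dx": 0.061,"dy": 0.014,"dz": 0.01,"ax": 0,"ay": 0,"az": 0,"jaw": -0.8},
    {"dx": 0.061,"dy": 0.014,"dz": 0.03,"ax": 0,"ay": 0,"az": 0,"jaw": -0.8},
    {"dx": 0.061,"dy": 0.014,"dz": 0.05,"ax": 0,"ay": 0,"az": 0,"jaw": -0.8},
    {"dx": 0.061,"dy": 0.014,"dz": 0.068,"ax": 0,"ay": 0,"az": 0,"jaw": -0.8},
    {"dx": 0.061,"dy": 0.014,"dz": 0.078,"ax": 0,"ay": 0,"az": 0,"jaw": -0.8},
    {"dx": 0.061,"dy": 0.014,"dz": 0.081,"ax": 0,"ay": 0,"az": 0,"jaw": -0.8},
    {"dx": 0.061,"dy": 0.014,"dz": 0.081,"ax": 0,"ay": 0,"az": 0,"jaw": -0.8},
    {"dx": 0.061,"dy": 0.014,"dz": 0.081,"ax": 0,"ay": 0,"az": 0,"jaw": -0.8},
  ],
)

```text
t: 17.93
ee_pos: [0.6408, -0.279, 0.0289]
tcp_rot: [0.0, 0.998, 0.057, 0.001]
wrist_force: [-0.7, 0.4, -1.2]
width: 0.0357
grip_force: 50.8
```

```bash
python3 - <<'E'
from h import *
go(.6421,-.2783,.0215,7)
E
```

```text
t 17.93 pos [ 0.6408 -0.279   0.0289] d [ 0.0014 -0.0006  0.0074] a [ 0.01 -0.08 -0.43] w 0.0357 F [-0.7  0.4 -1.2]
```

Emit:
jog_arm(
  steps=[
    {"dx": 0.001,"dy": 0,"dz": 0.004,"ax": 0,"ay": 0,"az": 0,"jaw": -0.8},
    {"dx": 0.001,"dy": 0,"dz": 0.007,"ax": 0,"ay": 0,"az": 0,"jaw": -0.8},
    {"dx": 0.001,"dy": 0,"dz": 0.007,"ax": 0,"ay": 0,"az": 0,"jaw": -0.8},
    {"dx": 0.001,"dy": 0,"dz": 0.007,"ax": 0,"ay": 0,"az": 0,"jaw": 0.3},
    {"dx": 0.001,"dy": 0,"dz": 0.007,"ax": 0,"ay": 0,"az": 0,"jaw": 0.3},
    {"dx": 0.001,"dy": 0,"dz": 0.007,"ax": 0,"ay": 0,"az": 0,"jaw": 0.5},
    {"dx": 0.001,"dy": 0,"dz": 0.007,"ax": 0,"ay": 0,"az": 0,"jaw": 0.5},
    {"dx": 0.001,"dy": 0,"dz": -0.03,"ax": 0,"ay": 0,"az": 0,"jaw": 0.5},
    {"dx": 0.001,"dy": 0,"dz": -0.07,"ax": 0,"ay": 0,"az": 0,"jaw": 1},
    {"dx": 0.001,"dy": 0,"dz": -0.11,"ax": 0,"ay": 0,"az": 0,"jaw": 1},
  ],
)

```text
t: 18.77
ee_pos: [0.64, -0.2793, 0.1385]
tcp_rot: [-0.0, 0.998, 0.057, -0.001]
wrist_force: [1.7, 0.1, 0.7]
width: 0.0846
grip_force: 0.0
```

Emit:
jog_arm(
  steps=[
    {"dx": -0.03,"dy": 0,"dz": -0.03,"ax": 0,"ay": 0,"az": 0,"jaw": 1},
    {"dx": -0.06,"dy": 0,"dz": -0.06,"ax": 0,"ay": 0,"az": 0,"jaw": 1},
    {"dx": -0.09,"dy": 0,"dz": -0.08,"ax": 0,"ay": 0,"az": 0,"jaw": 1},
    {"dx": -0.1,"dy": 0,"dz": -0.08,"ax": 0,"ay": 0,"az": 0,"jaw": 1},
    {"dx": -0.1,"dy": 0,"dz": -0.08,"ax": 0,"ay": 0,"az": 0,"jaw": 1},
    {"dx": -0.1,"dy": 0,"dz": -0.08,"ax": 0,"ay": 0,"az": 0,"jaw": 1},
  ],
)

```text
t: 19.27
ee_pos: [0.5414, -0.2908, 0.2175]
tcp_rot: [-0.0, 0.998, 0.057, -0.0]
wrist_force: [0.8, 0.3, -0.1]
width: 0.085
grip_force: 0.0
```

```bash
python3 - <<'E'
from h import *
cv2.imwrite('pics/s9.png',cv2.resize(capture('scene')[140:360,160:460,::-1],None,fx=2.6,fy=2.6,interpolation=2))
cv2.imwrite('pics/w9.png',capture('wrist')[:,:,::-1])
E
```

```text
(no output)
```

View pics/s9.png

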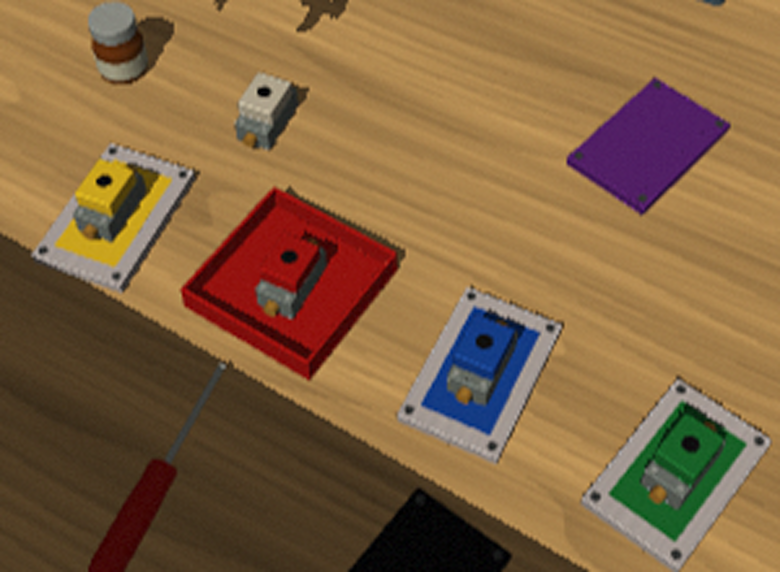

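View pics/w9.png

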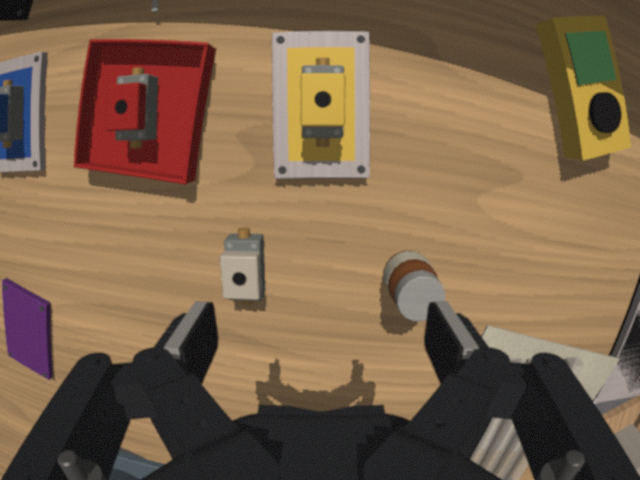

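Every valve is upright in its place in the crop: yellow (103,181), blue (485,342), green (691,444), red in the tray (290,257). The white valve and the jar have not moved.

```bash
python3 - <<'E'
from h import *
from bench import job
S=camera_info('scene')
s=lambda p:(160+(p[0]+.5)/2.6-.5,140+(p[1]+.5)/2.6-.5)
for p,c in (((103,181),(.6421,-.2783)),((485,342),(.6252,.0885)),((691,444),(.6303,.2668))): print((atz(S,s(p),.056)[:2]-c).round(4))
print(job.sign_off())
E
```

```text
[-0.0011 -0.0013]
[0.0001 0.001 ]
[-0.0002  0.0015]
the job is handed in; nothing more can be done
None
```

The job is handed in (no verdict came back): the dead red valve is in the scrap tray, and the blue, green and yellow valves stand upright on their own plates, measured within about 2 mm of the field centres, with the white spare and the jar left where they were.

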